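# Click the sample reader round to the bottle

### The job

Turn the black bar knob of the sample reader clockwise until its reader head clicks in above the small bottle, not above either of the two specimen cups that share its platform, then let go so that the ratchet holds it there. The ratchet cannot be turned back, so do not go a click too far, and leave the bottle standing where it is.

Things in the scene. Friction and masses are not known exactly. Their poses are not given: they have to be found in the camera images.
- ratchet (a joint): knob, arm and 15-tooth wheel, one part on an upright spindle; rad, 0 at start, growing clockwise from above. Clicks every 24 deg: 0.419, 0.838, 1.257 stand over the three places; 1.676, 2.094 are empty; stop 2.2. A return spring (0.1 N m) pulls it back; a sprung pawl holds it: released, it falls back to the last click passed, never farther. So turn some 13 (8 to 18) deg past the wanted click.
- knob_grip (a point): point on the vertical spindle axis at the knob's grip height, 95 mm above the worktop. The knob is a black bar 62 mm long, 16 mm wide, 70 to 112 mm above the worktop, free at both sides; it points along the arm. x axis: along the bar, toward the reader head; z axis: up. It turns with the ratchet.
- reader (a point): lens under the white reader head (a box 44 x 36 x 26 mm, top 127 mm above the worktop) at the end of the tubular arm, 160 mm from the spindle axis and 97 mm above the worktop; it passes 16 mm above the bottle's cap. Axes as knob_grip.
- bottle_mid (a point): centre, half-way up, of the small brown bottle with white cap, 36 mm wide, 75 mm high, upright on the 6 mm thick grey platform. It stands, within 6 mm, in one of three ring-marked places 160 mm from the spindle axis, 24, 48 and 72 deg clockwise of the arm's first direction; specimen cups (53 mm wide, 59 mm high) stand in the other two. Which is where varies.
There are look-alikes about, which are no part of the job. What is shaped like the part that bears bottle_mid but turquoise is not meant.

How it is judged:
By the outcome, as a careful person would: the job done as asked, in the order asked, and still so for the second after the job is handed in, with the robot touching nothing.
It also fails if it takes over 32 s, if anything falls off the work surface, if the arm or the gripper's body presses on something with over 40 N, if the wrist force passes 120 N, or if a joint passes its speed limit or range.

### The arm

A 7-joint arm with a two-finger parallel gripper is mounted at the origin on a cart in front of the work surface, level with it; the furniture and walls round the work are solid. World frame = base frame: x ahead of the robot, y to its left, z up, the work surface at z = 0. Lengths are in m, angles in rad, forces in N, time in s.
With the tool pointing down it reaches from about 0.425 to 0.95 m from the base axis. Payload 4.7 kg.
Tool frame: the origin (TCP) lies where the fingers leave the gripper's body, on its centre line; the fingertips stand 73 mm ahead of it and the grasp point (between the pads) lies 54 mm ahead of it; z points along the fingers, y is the direction in which the jaws open and shut (so a half turn about z gives the same grasp; the last joint's range is limited). The gripper opens to 85 mm and grips with 20 to 120 N. Pads are 22 mm wide; open, the fingers measure 114 mm over their backs; the gripper's body (76 mm by 85 mm) begins 54 mm behind the grasp point. The pads swing forward as they close: fully open they stand 13 mm farther back than shut.
Start: joints at [1.29, 0.469, -0.049, 1.532, 0.024, 1.141, -0.082], TCP at [0.168, -0.654, 0.304] pointing down, gripper open.
Joint ranges: [-2.59, 2.59], [-0.33, 1.99], [-1.39, 1.29], [0.1, 2.45], [-1.04, 4.18], [0.21, 1.99], [-2.66, 2.66]. Speed limits (rad/s): [2.57, 2.57, 3.14, 3.14, 3.14, 3.14, 3.14].

### API

Orientations are given as a 3x3 rotation matrix whose columns are the frame's x, y, z axes.
In Python, from bench import sensors, eyes, ticket, models gives the robot as it stands.
- The arm moves only by the tool apply_moves, never from a script. Its argument "plan" is a list of rows, each a list of 7 numbers: the shift along the tool's x, y, z in mm, then the turn, a rotation vector about the tool's x, y, z in degrees, then the finger opening in mm, from 0 to 85.4. A call has 1 to 5 rows; each row shifts and turns the commanded pose from where the row before left it, along the tool's axes as they then stand; what a row does not reach is not made up. A row lasts 1/12 s, in which the tool goes at most 41.7 mm and 7.16 degrees, less where a joint would pass 70% of its speed; a pose out of reach is approached as far as the arm can. A call with a gripper value outside its range is refused whole. The fingers move at their own pace and stop on an object; "grip_force" is the grip in N (left out, the last holds). Time passes only in rows, so rows that do not move let the fingers close. It gives the time, the measured TCP pose, the force and the opening at its end, in the units of the state.
- sensors.get_state(): the state, without advancing time (a new reading comes with each control period).
- eyes.camera(name): name is "scene" or "top" or "wrist"; returns a dict with "img" (480x640x3 uint8, red, green, blue), "z_map" (480x640 float32, m along the optical axis (not along the pixel's ray), 0 where there is no reading), "vfov" (degrees; the focal length in pixels is half the picture's height over the tangent of half this angle, whatever the lens; pixels are square), "cx", "cy" (the principal point, pixels), "view" (4x4, takes a point from world to camera coordinates). Camera axes: x right, y down, z forward; pixel columns grow to the right and rows downward; lengths in m; the calibration is good to about 2 mm. A picture is of the moment at which its call begins.
- ticket.sign_off(): hands the job in, once; it reports no verdict.
Trained networks look in the newest picture that a camera, given by its name, has taken for a name from the list of things; names that differ only in an ending like _2 or _b are one class to them, and where a whole thing is asked for, a point or a joint stands for the part that bears it (a point fixed in the world has none). Each returns a list of dicts, best first, with "confidence" (0 to 1); they miss things now and then, are a little off and sometimes report something else, mostly with a low value. They report only what shows in the picture. A call takes as long as a camera call. They do not tell look-alikes from the thing itself.
- models.masks_of(name, camera): "pixels" (480x640 bool, what is visible of it) and "box" ([left, top, width, height] in pixels, round what is visible of it).
The state is a dict: "clock": time; "qpos": joint angles; "joint_vel": joint speeds; "effort": joint torques, N m; "position": TCP position; "eef_rot": TCP orientation; "force": force on the tool from outside, world axes, zero at the start; "wrist_torque": the same for the moment, N m; "width": finger opening in m.
Only numpy, scipy, OpenCV 4.12 (cv2) and the standard library are available. Lean on these libraries where they do the work, as an engineer would, in place of code of your own. Each camera call takes 0.05 s, during which the arm holds its last target. There are 200 camera calls.

## Working session

There is one attempt and no reset: what is moved stays moved. The work goes in short steps, Python scripts to look and compute and a tool call to move; the robot and the scene stay as the last step left them, time stands still between calls to the robot, and variables do not carry over. Pictures are saved under pics/ and viewed, about 8 in all and at most 12, crops included, and the job is handed in when it is done.

Besides the shell and the picture viewer there is one more tool, called after "Emit:" by a JSON object that holds its "method" and its "body", one argument or row to a line. apply_moves: Moves the arm, as the interface text tells. Its arguments: {"type":"object","properties":{"plan":{"type":"array","items":{"type":"array","items":{"type":"number"}}},"grip_force":{"type":"number"}},"required":["plan"]}

```bash
ls; mkdir -p pics; cat > h.py <<'E'
import numpy as np,cv2
from bench import sensors, eyes, ticket, models
def cam(n):
    c=eyes.camera(n); c['f']=240/np.tan(np.radians(c['vfov'])/2); return c
def pts(c,mask=None):
    z=c['z_map']; m=(z>0) if mask is None else (mask&(z>0))
    v,u=np.nonzero(m); d=z[v,u]
    p=np.stack([(u-c['cx'])/c['f']*d,(v-c['cy'])/c['f']*d,d,np.ones_like(d)],1)
    return (p@np.linalg.inv(c['view']).T)[:,:3]
def px(c,P):
    q=c['view']@np.r_[P,1]; return c['f']*q[0]/q[2]+c['cx'],c['f']*q[1]/q[2]+c['cy']
def save(c,n,crop=None,s=1):
    i=c['img'][...,::-1]
    if crop: i=i[crop[1]:crop[3],crop[0]:crop[2]]
    cv2.imwrite('pics/'+n,cv2.resize(i,None,fx=s,fy=s,interpolation=cv2.INTER_CUBIC))
E
python3 - <<'E'
from h import *
ims=[]
for n in ['top','scene']:
    c=cam(n); ims.append(c['img'])
    for k in ['knob_grip','reader','bottle_mid','ratchet']:
        for r in models.masks_of(k,n)[:4]:
            p=pts(c,r['pixels']); print(n,k,round(r['confidence'],2),r['box'],np.median(p,0).round(3) if len(p) else None, p.max(0).round(3) if len(p) else None)
    save(c,n+'0.png')
print(sensors.get_state()['clock'])
E
```

```text
pics
top knob_grip 0.89 [307.7, 261.8, 108.6, 80.4] [ 0.502 -0.048  0.05 ] [0.6   0.096 0.131]
top reader 0.58 [302.9, 257.8, 114.7, 83.5] [ 0.502 -0.049  0.051] [0.601 0.096 0.131]
top bottle_mid 0.86 [388.1, 171.4, 23.1, 23.2] [ 0.738 -0.085  0.056] [ 0.762 -0.071  0.08 ]
top bottle_mid 0.83 [360.7, 226.4, 19.8, 18.3] [ 0.636 -0.024  0.064] [ 0.656 -0.011  0.084]
top ratchet 0.65 [304.2, 260.1, 113.3, 83.1] [ 0.502 -0.049  0.051] [0.594 0.096 0.131]
scene knob_grip 0.67 [323.8, 228.4, 136.7, 72.3] [ 0.487 -0.053  0.073] [0.654 0.095 0.129]
scene reader 0.8 [324.2, 223.5, 135.3, 75.2] [ 0.487 -0.053  0.074] [0.624 0.095 0.129]
scene bottle_mid 0.71 [350.0, 170.9, 20.9, 37.4] [ 0.735 -0.086  0.043] [ 0.841 -0.026  0.082]
scene bottle_mid 0.58 [351.5, 206.8, 24.1, 41.1] [ 0.63  -0.027  0.058] [0.731 0.037 0.112]
0.5
```

View pics/top0.png

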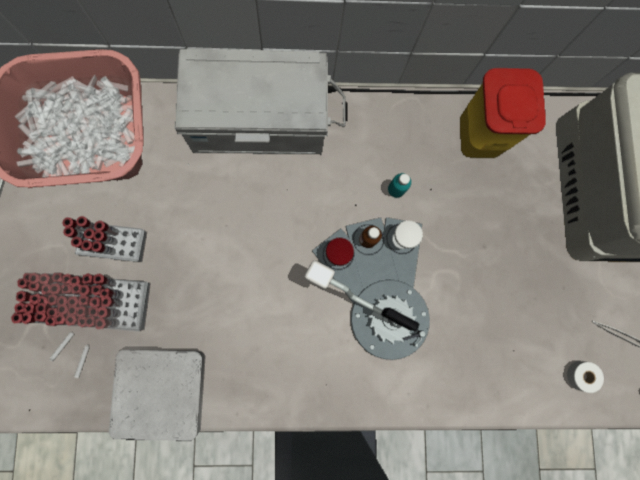

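View pics/scene0.png

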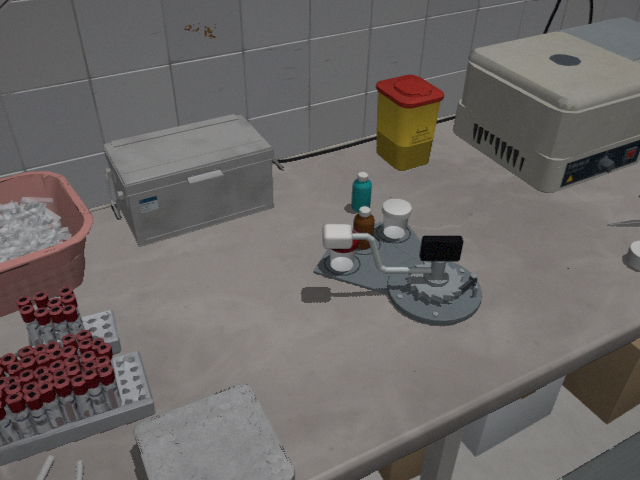

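The brown bottle (top 370,236) stands in the middle place, between the red-lidded cup (340,250) and the white cup (408,235). The turquoise bottle (400,185) is the look-alike. The knob is the black bar at (400,318) and the reader head is at (320,274). Next I measure these and take a close crop.

```bash
cat > meas.py <<'E'
from h import *
def meas(n,v=True):
    c=cam(n); P=pts(c); 
    img=c['img'][c['z_map']>0].astype(int); mx=img.max(1);mn=img.min(1)
    near=(abs(P[:,0]-.49)<.22)&(abs(P[:,1]+.05)<.22)
    kb=near&(mx<60)&(P[:,2]>.106)&(P[:,2]<.118)
    rd=near&(mn>120)&(P[:,2]>.12)&(P[:,2]<.135)
    out={}
    for nm,m in (('knob',kb),('reader',rd)):
        if m.sum()<5: print(n,nm,'few');continue
        r=cv2.minAreaRect((P[m][:,:2]*1000).astype(np.float32)); print(n,nm,m.sum(),np.round(r[0],1),np.round(r[1],1),round(r[2],1),'z',P[m][:,2].mean().round(3)); out[nm]=np.array(r[0])
    if len(out)==2:
        d=out['reader']-out['knob']; print(n,'arm az deg',np.degrees(np.arctan2(d[1],d[0])).round(1),'len',np.linalg.norm(d).round(1))
    return c,out
E
python3 - <<'E'
from meas import *
for n in ['top','scene','wrist']:
    c,o=meas(n)
    if n=='top': save(c,'top1.png',(290,150,450,370),3.5-1)
    for r in models.masks_of('bottle_mid',n)[:3]:
        p=pts(c,r['pixels']); col=np.median(c['img'][r['pixels']],0)
        t=p[(p[:,2]>.07)&(p[:,2]<.095)]
        if len(t): print('bottle',n,col,(t.max(0)/2+t.min(0)/2).round(3))
s=sensors.get_state(); print(s['eef_rot'].round(3) if hasattr(s['eef_rot'],'round') else s['eef_rot'],s['position'])
E
```

```text
top knob 297 [485.6 -69.1] [62.1 14.1] 61.6 z 0.112
top reader 532 [555.4  62.8] [65.6 35.2] 60.9 z 0.126
top arm az deg 62.1 len 149.2
bottle top [68. 43. 31.] [ 0.641 -0.029  0.077]
bottle top [29.  86.5 84. ] [ 0.746 -0.09   0.075]
scene knob 325 [503.  -34.1] [145.4  17.2] 61.8 z 0.111
scene reader 441 [555.3  60.9] [57.7 37.8] 63.7 z 0.126
scene arm az deg 61.1 len 108.5
bottle scene [60. 38. 20.] [ 0.639 -0.033  0.077]
bottle scene [19. 77. 77.] [ 0.742 -0.092  0.074]
wrist knob few
wrist reader few
[[ 0.968  0.249  0.   ]
 [ 0.249 -0.968 -0.   ]
 [ 0.     0.    -1.   ]] [ 0.16820877 -0.65368648  0.30392387]
```

View pics/top1.png

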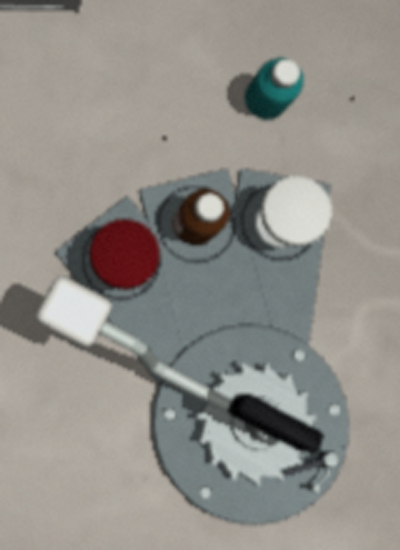

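The crop confirms it: the brown, white-capped bottle is in the middle place, 47.5° clockwise of the arm (az 62° to 14.5°), so I want click 2. The target turn is about 61°. I'll go above the knob first.

Emit:
{"method": "apply_moves", "body": {
  "plan": [
    [22.7,-24.35,0,0,0,0,85],
    [22.7,-24.35,0,0,0,0,85],
    [22.7,-24.35,0,0,0,0,85],
    [22.7,-24.35,0,0,0,0,85],
    [22.7,-24.35,0,0,0,0,85]
  ]
}}

```text
clock: 1.22
position: [0.2484, -0.5061, 0.304]
eef_rot: [[0.969, 0.249, 0.0], [0.249, -0.969, -0.0], [0.0, 0.0, -1.0]]
force: [0.1, 0.9, 0.4]
width: 0.0849
```

Emit:
{"method": "apply_moves", "body": {
  "plan": [
    [22.7,-24.35,0,0,0,0,85],
    [22.7,-24.35,0,0,0,0,85],
    [22.7,-24.35,0,0,0,0,85],
    [22.7,-24.35,0,0,0,0,85],
    [22.7,-24.35,0,0,0,0,85]
  ]
}}

```text
clock: 1.63
position: [0.3279, -0.3598, 0.3042]
eef_rot: [[0.968, 0.249, 0.0], [0.249, -0.968, -0.001], [0.0, 0.001, -1.0]]
force: [0.7, -0.2, 0.5]
width: 0.0852
```

Emit:
{"method": "apply_moves", "body": {
  "plan": [
    [22.7,-24.35,0,0,0,0,85],
    [22.7,-24.35,0,0,0,0,85],
    [22.7,-24.35,0,0,0,0,85],
    [22.7,-24.35,0,0,0,0,85],
    [22.7,-24.35,0,0,0,0,85]
  ]
}}

```text
clock: 2.05
position: [0.4075, -0.2137, 0.3043]
eef_rot: [[0.969, 0.249, 0.001], [0.249, -0.969, -0.001], [0.001, 0.001, -1.0]]
force: [0.4, 0.3, 0.8]
width: 0.0854
```

Emit:
{"method": "apply_moves", "body": {
  "plan": [
    [22.7,-24.35,0,0,0,0,85],
    [22.7,-24.35,0,0,0,0,85],
    [22.7,-24.35,0,0,0,0,85],
    [22.7,-24.35,0,0,0,0,85],
    [22.7,-24.35,0,0,0,0,85]
  ]
}}

```text
clock: 2.47
position: [0.4871, -0.0675, 0.3043]
eef_rot: [[0.969, 0.249, 0.001], [0.249, -0.969, -0.0], [0.001, 0.001, -1.0]]
force: [-0.3, -0.4, 0.4]
width: 0.0849
```

Emit:
{"method": "apply_moves", "body": {
  "plan": [
    [0,0,8,0,0,-6.7,85],
    [0,0,8,0,0,-6.7,85],
    [0,0,8,0,0,-6.7,85],
    [0,0,8,0,0,-6.7,85],
    [0,0,8,0,0,-6.7,85]
  ]
}}

```text
clock: 2.88
position: [0.4867, -0.0689, 0.2637]
eef_rot: [[0.666, 0.746, 0.001], [0.746, -0.666, -0.0], [0.0, 0.001, -1.0]]
force: [0.1, -0.3, -0.0]
width: 0.085
```

Emit:
{"method": "apply_moves", "body": {
  "plan": [
    [0,0,0,0,0,-6.7,85],
    [0,0,0,0,0,-6.7,85],
    [0,0,0,0,0,0,85],
    [0,0,0,0,0,0,85]
  ]
}}

```text
clock: 3.22
position: [0.4866, -0.0691, 0.2641]
eef_rot: [[0.483, 0.876, 0.0], [0.876, -0.483, -0.0], [0.0, 0.0, -1.0]]
force: [0.0, 0.3, 0.5]
width: 0.085
```

```bash
python3 - <<'E'
from meas import *
s=sensors.get_state(); R=np.array(s['eef_rot']);print(s['clock'],s['position'],'y az',np.degrees(np.arctan2(R[1,1],R[0,1])),s['force'])
c,o=meas('wrist'); save(c,'w1.png')
if 'knob' in o: print('to go tool mm',R.T@np.r_[o['knob']-np.array(s['position'][:2])*1000,0])
E
```

```text
3.2167 [ 0.48662166 -0.06911946  0.26405008] y az -28.86298847575048 [0.03016795 0.32508169 0.45887787]
wrist knob 1245 [487.8 -69.9] [59.7 15.5] 62.8 z 0.113
wrist reader 1596 [548.8  47.4] [36.8 36.1] 61.1 z 0.127
wrist arm az deg 62.5 len 132.2
to go tool mm [-1.16425894e-01  1.44835131e+00  4.36865917e-04]
```

View pics/w1.png

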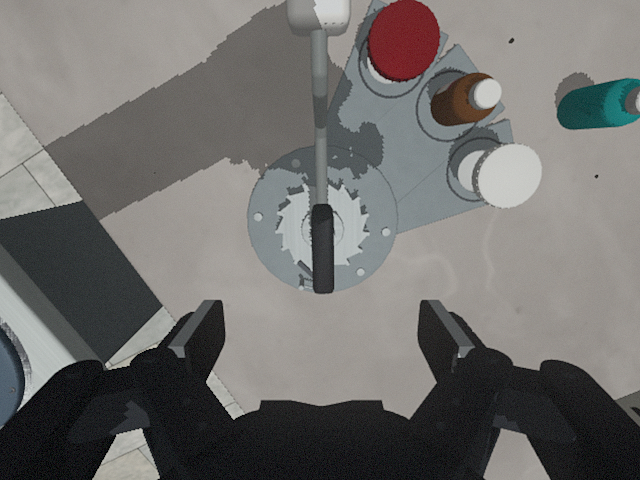

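Wrist view: the open jaws straddle the bar (323,249) and are aligned with it. Before I turn about it, I check that the bar's centre lies on the spindle axis.

```bash
python3 - <<'E'
from h import *
for n in ('wrist','top'):
    c=cam(n); P=pts(c); r=np.hypot(P[:,0]-.487,P[:,1]+.069)
    for lo,hi in ((.004,.03),(.03,.069)):
        m=(P[:,2]>lo)&(P[:,2]<hi)&(r<.1); print(n,lo,m.sum(),np.histogram(P[m][:,2],6))
    m=(P[:,2]>.12)&(P[:,2]<.135)&(r<.2)&(r>.135); 
    print('reader',np.array(cv2.minAreaRect((P[m][:,:2]*1000).astype(np.float32))[:2]).round(1))
    print('spindle px z.01',px(c,[.487,-.0695,.01]),'z.04',px(c,[.487,-.0695,.04]))
E
```

```text
wrist 0.004 14908 (array([3568, 1802, 8874,   41,   72,  551]), array([0.00402801, 0.00835663, 0.01268526, 0.01701388, 0.0213425 ,
       0.02567113, 0.02999975]))
wrist 0.03 4685 (array([3260,  445,   25,  843,   68,   44]), array([0.03000052, 0.03643619, 0.04287186, 0.04930753, 0.0557432 ,
       0.06217888, 0.06861455]))
reader [[554.1  56.7]
 [ 15.   36.1]]
spindle px z.01 (np.float64(321.1804011009613), np.float64(221.7153042090758)) z.04 (np.float64(321.200493012488), np.float64(228.92068366231612))
top 0.004 3589 (array([ 781, 1346,  898,   25,   21,  518]), array([0.00400012, 0.00833343, 0.01266673, 0.01700003, 0.02133334,
       0.02566664, 0.02999994]))
top 0.03 674 (array([378,  88,  38, 150,   9,  11]), array([0.03000714, 0.03646775, 0.04292837, 0.04938898, 0.0558496 ,
       0.06231021, 0.06877083]))
reader [[560.6  70.8]
 [ 45.5  35.9]]
spindle px z.01 (np.float64(390.2314793454499), np.float64(318.1797237468237)) z.04 (np.float64(393.45546034295467), np.float64(318.1410985066574))
```

The axis agrees. Descend and grip.

Emit:
{"method": "apply_moves", "body": {
  "plan": [
    [0,1,25,0,0,-1,60],
    [0,0,25,0,0,0,45],
    [0,0,25,0,0,0,40],
    [0,0,20,0,0,0,40],
    [0,0,12,0,0,0,40]
  ]
}}

```text
clock: 3.78
position: [0.4864, -0.0694, 0.1549]
eef_rot: [[0.466, 0.885, -0.003], [0.885, -0.466, 0.0], [-0.001, -0.003, -1.0]]
force: [-0.2, -0.7, 0.5]
width: 0.0397
```

Emit:
{"method": "apply_moves", "body": {
  "plan": [
    [0,0,8,0,0,0,40],
    [0,0,0,0,0,0,40],
    [0,0,0,0,0,0,10],
    [0,0,0,0,0,0,10],
    [0,0,0,0,0,0,10]
  ],
  "grip_force": 50
}}

```text
clock: 4.2
position: [0.4879, -0.0692, 0.15]
eef_rot: [[0.465, 0.885, 0.002], [0.885, -0.465, -0.0], [0.0, 0.001, -1.0]]
force: [-0.1, -0.1, 2.2]
width: 0.0153
```

Emit:
{"method": "apply_moves", "body": {
  "plan": [
    [0,0,0,0,0,0,10],
    [0,0,0,0,0,0,10],
    [0,0,0,0,0,0,10]
  ]
}}

```text
clock: 4.45
position: [0.4879, -0.0692, 0.1499]
eef_rot: [[0.465, 0.885, 0.001], [0.885, -0.465, -0.0], [0.0, 0.001, -1.0]]
force: [-1.8, 0.9, 6.7]
width: 0.0152
```

Emit:
{"method": "apply_moves", "body": {
  "plan": [
    [0,0,0,0,0,6,10],
    [0,0,0,0,0,6,10],
    [0,0,0,0,0,6,10],
    [0,0,0,0,0,6,10],
    [0,0,0,0,0,6,10]
  ]
}}

```text
clock: 4.87
position: [0.4883, -0.0702, 0.1503]
eef_rot: [[0.835, 0.551, 0.003], [0.551, -0.835, -0.008], [-0.002, 0.008, -1.0]]
force: [-1.1, -6.8, 8.3]
width: 0.0156
```

```bash
cat > rd.py <<'E'
from h import *
s=sensors.get_state(); R=np.array(s['eef_rot']); print(s['clock'],s['position'],'x az',np.degrees(np.arctan2(R[1,0],R[0,0])).round(1),s['force'],s['wrist_torque'],s['width'])
c=cam('top'); P=pts(c); r=np.hypot(P[:,0]-.487,P[:,1]+.0695); im=c['img'][c['z_map']>0]
m=(P[:,2]>.122)&(P[:,2]<.131)&(r<.185)&(r>.135)&(im.min(1)>110)
q=cv2.minAreaRect((P[m][:,:2]*1000).astype(np.float32)); print('reader',m.sum(),q,'az',np.degrees(np.arctan2(q[0][1]+69.5,q[0][0]-487)).round(1))
for k in models.masks_of('bottle_mid','top'):
    p=pts(c,k['pixels']); p=p[p[:,2]>.07]; print('bottle',np.median(c['img'][k['pixels']],0),(p.max(0)/2+p.min(0)/2).round(3) if len(p) else 0)
E
python3 rd.py
```

```text
4.8667 [ 0.48829118 -0.07016842  0.15025621] x az 33.4 [-1.05505134 -6.78516124  8.32817062] [-0.87657414  0.49809118  6.02489224] 0.015577877465870367
reader 489 ((601.552978515625, 41.282493591308594), (43.10324478149414, 34.46335983276367), 42.507259368896484) az 44.0
bottle [77. 53. 44.] [ 0.641 -0.029  0.078]
bottle [ 34. 102.  98.] [ 0.745 -0.089  0.075]
```

```bash
python3 rd.py; python3 - <<'E'
from h import *
c=cam('scene'); save(c,'s2.png',(280,120,520,340),3)
s=sensors.get_state(); R=np.array(s['eef_rot']); print(s['clock'],'x az',np.degrees(np.arctan2(R[1,0],R[0,0])).round(1),s['wrist_torque'])
E
```

```text
4.9667 [ 0.48767815 -0.0705897   0.15001384] x az 32.4 [-2.56238562 -3.42572473  7.20813834] [-0.41821644  0.67643782  0.10643575] 0.01496348412715432
reader 485 ((621.5673217773438, 16.238391876220703), (43.49535369873047, 35.32920837402344), 32.71128463745117) az 32.5
bottle [ 35. 105. 101.] [ 0.745 -0.089  0.075]
bottle [85.  58.5 44.5] [ 0.634 -0.02   0.098]
bottle [146. 152. 148.] [ 0.552 -0.01   0.128]
5.1167 x az 32.3 [-0.43191814  0.57689573  0.10905918]
```

View pics/s2.png

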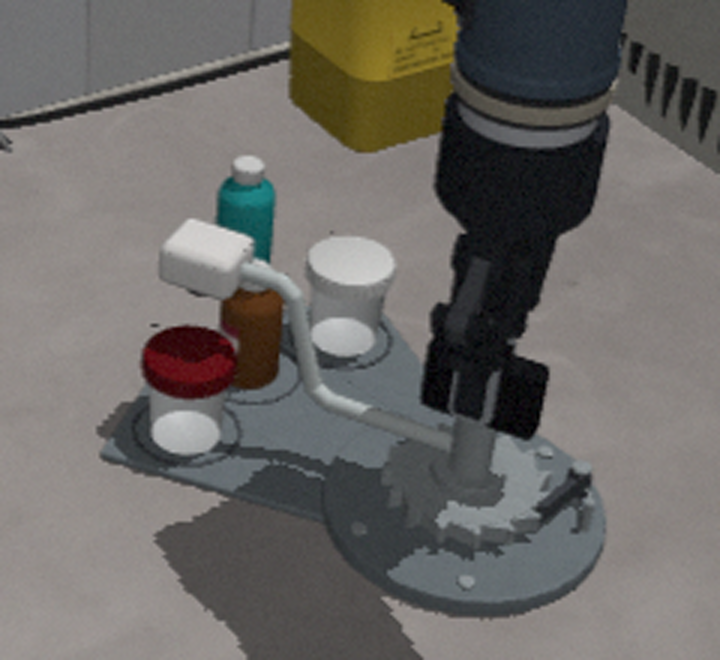

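The head lagged on the fast start, then caught up: it now stands at az 32.5, about 30° turned and just past click 1. I'll go on more gently to avoid overshoot.

Emit:
{"method": "apply_moves", "body": {
  "plan": [
    [0,0,0,0,0,2,10],
    [0,0,0,0,0,3,10],
    [0,0,0,0,0,3,10],
    [0,0,0,0,0,3,10],
    [0,0,0,0,0,3,10]
  ]
}}

```text
clock: 5.53
position: [0.4878, -0.071, 0.1501]
eef_rot: [[0.947, 0.321, 0.001], [0.321, -0.947, -0.005], [-0.0, 0.005, -1.0]]
force: [-2.4, -4.4, 8.2]
width: 0.0151
```

Emit:
{"method": "apply_moves", "body": {
  "plan": [
    [0,0,0,0,0,3,10],
    [0,0,0,0,0,3,10],
    [0,0,0,0,0,3,10],
    [0,0,0,0,0,3,10],
    [0,0,0,0,0,2,10]
  ]
}}

```text
clock: 5.95
position: [0.4877, -0.0712, 0.15]
eef_rot: [[0.997, 0.073, 0.001], [0.073, -0.997, -0.003], [0.001, 0.003, -1.0]]
force: [-2.5, -4.2, 8.3]
width: 0.0153
```

Emit:
{"method": "apply_moves", "body": {
  "plan": [
    [0,0,0,0,0,1.5,10],
    [0,0,0,0,0,1,10],
    [0,0,0,0,0,0,10],
    [0,0,0,0,0,0,10]
  ]
}}

```text
clock: 6.28
position: [0.4877, -0.0712, 0.15]
eef_rot: [[1.0, 0.031, 0.001], [0.031, -1.0, -0.003], [0.001, 0.003, -1.0]]
force: [-2.7, -3.1, 7.2]
width: 0.0154
```

```bash
python3 rd.py
```

```text
6.2833 [ 0.48771573 -0.07124297  0.15000258] x az 1.8 [-2.67470173 -3.13481657  7.17277509] [-0.61161839  0.54214431  0.11525742] 0.015432705918565116
reader 478 ((646.0881958007812, -65.15156555175781), (42.79465866088867, 35.52838134765625), 1.3427456617355347) az 1.6
bottle [65. 49. 39.] [ 0.641 -0.029  0.077]
```

The head is turned about 60.5°. Release and lift.

Emit:
{"method": "apply_moves", "body": {
  "plan": [
    [0,0,0,0,0,0,50],
    [0,0,0,0,0,0,60],
    [0,0,0,0,0,0,60],
    [0,0,0,0,0,0,60],
    [0,0,0,0,0,0,60]
  ]
}}

```text
clock: 6.8
position: [0.4875, -0.0692, 0.1488]
eef_rot: [[0.999, 0.032, 0.0], [0.032, -0.999, 0.0], [0.0, -0.0, -1.0]]
force: [-0.6, 0.2, 0.6]
width: 0.0603
```

Emit:
{"method": "apply_moves", "body": {
  "plan": [
    [0,0,-10,0,0,0,60],
    [0,0,-25,0,0,0,60],
    [0,0,-30,0,0,0,60],
    [0,0,-30,0,0,0,60],
    [0,0,-15,0,0,0,60]
  ]
}}

```text
clock: 7.22
position: [0.4887, -0.0693, 0.263]
eef_rot: [[0.999, 0.032, 0.006], [0.032, -0.999, -0.001], [0.006, 0.001, -1.0]]
force: [-0.0, 0.3, 0.4]
width: 0.06
```

```bash
python3 rd.py; python3 - <<'E'
from h import *
c=cam('scene'); save(c,'s3.png',(280,120,520,340),3)
E
```

```text
7.2167 [ 0.48874097 -0.06925241  0.26301098] x az 1.8 [-0.02421005  0.33719499  0.41274032] [-0.00841727 -0.03269824  0.01283435] 0.06003961931709892
reader 487 ((641.087646484375, -29.530029296875), (43.30683517456055, 35.72317886352539), 13.391342163085938) az 14.5
bottle [ 35. 104. 100.] [ 0.745 -0.09   0.075]
bottle [47.  29.  20.5] 0
```

View pics/s3.png

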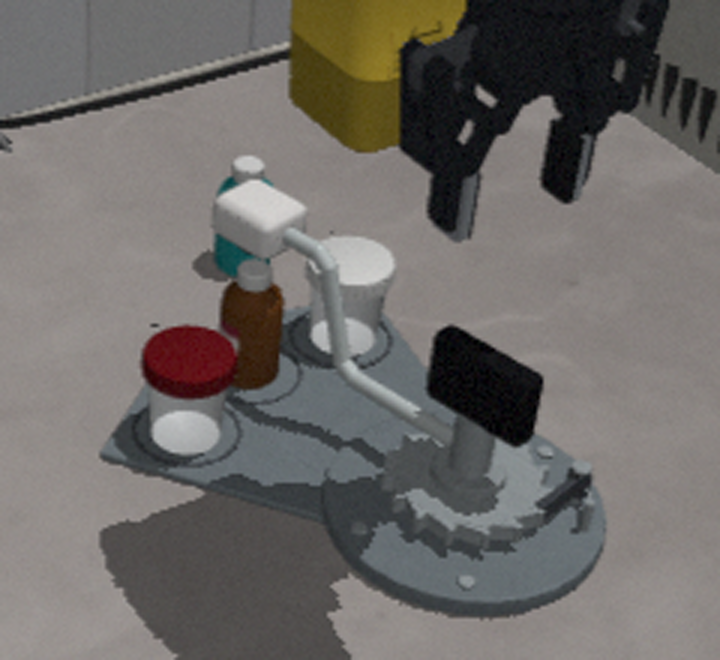

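The head holds at az 14.5° (about 48° turned), above the upright brown bottle, and the gripper is clear of everything. Handing in.

```bash
python3 -c "
from bench import ticket; print(ticket.sign_off())"
```

```text
the job is handed in; nothing more can be done
None
```

The reader head is clicked in above the brown bottle, and the job is handed in. The bottle was in the middle place, so the target was click 2. I gripped the black bar, turned it about 60.5° clockwise, let go and lifted clear.

**Last checks:** after release the head fell back to az 14.5°. That is about 48° turned, matching the bottle's own az of about 14.5°. In the last picture the bottle stands upright under the head. The gripper touches nothing, and the job took about 7.3 s of the 32 s allowed.

**Irregularities:**
- On the fast first half of the turn the head lagged about 10°, with a brief 6 N m wrist torque. It caught up within 0.1 s, and I did the rest slowly.
- The network's bottle position was off in one look, when it also gave a false detection. In the final top view the head hid the cap, so I judged the bottle from the scene picture and from its unchanged position before release.

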